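# Load the hot decal kiln with the lid lifter

### The arm

A 7-joint arm with a two-finger parallel gripper is mounted at the origin on the work surface. World frame = base frame: x ahead of the robot, y to its left, z up, the work surface at z = 0. Lengths are in m, angles in degrees, forces in N, time in s.
With the tool pointing down it reaches from about 0.35 to 0.775 m from the base axis. Payload 3.1 kg.
Tool frame: the origin (TCP) lies on the centre line of the jaws, within the pads' length; the fingertips stand 17 mm ahead of it and the grasp point (between the pads) lies 2 mm behind it (robot.tip_reach is the distance from the TCP to the fingertips, in m); z points along the fingers, y is the direction in which the jaws open and shut (so a half turn about z gives the same grasp; the last joint's range is limited). The gripper opens to 85 mm and grips with 20 to 120 N. Pads are 22 mm wide; open, the fingers measure 114 mm over their backs; the gripper's body (76 mm by 85 mm) begins 54 mm behind the grasp point. The pads swing forward as they close: fully open they stand 13 mm farther back than shut.
Start: joints at [65.105, 17.813, 0.802, 86.603, -0.252, 75.585, -1.558], TCP at [0.211, -0.508, 0.248] pointing down, gripper open.
Joint ranges: [-154.91, 154.91], [-16.99, 109.72], [-72.82, 74.43], [7.12, 147.25], [-82.49, 262.49], [11.32, 116.49], [-174.64, 174.64]. Speed limits (degrees/s): [159.86, 159.86, 180, 180, 180, 180, 180].

### API

Orientations are given as [roll, pitch, yaw] about the fixed x, y, z axes, in that order (R = Rz(yaw) Ry(pitch) Rx(roll)).
In Python, from station import robot, fingers, vision, workorder, recognise gives the robot as it stands. Calls block until the motion is done:
- robot.move_to(position, orientation): joint-space move of the TCP to a pose.
- robot.line_to(position, orientation=None, velocity=0.15, f_stop=None): straight line of the TCP; orientation=None keeps the orientation; velocity is the mean speed in m/s. With f_stop (N) it stops when the force on the tool has changed by that much, and returns True; else False.
- robot.move_j(angles): joint-space move.
- fingers.gripper_to(opening, force=None): opening from 0.0 (shut) to 1.0 (fully open); force is the grip in N (None keeps the last); returns when the fingers have stopped.
- robot.pause(seconds).
- robot.inverse_kinematics(position, orientation): joint angles nearest the present ones, or None.
- vision.grab_frame(name): name is "scene" or "top"; returns the picture (480x640x3 uint8, red, green, blue); there is no depth.
- vision.calibration(name): a dict with "mtx" (3x3 intrinsics, pixels), "k1" (the pictures are not rectified: a ray, as slopes to the right and down, at radius r is drawn at 1 + k1 r^2 times it, then the intrinsics apply), "extrinsics" (4x4, takes a point from world to camera coordinates). Camera axes: x right, y up, looking along -z (the intrinsics and any distortion apply to the point x, -y, -z); pixel columns grow to the right and rows downward; lengths in m; the calibration is good to about 2 mm. A picture is of the moment at which its call begins. calibration takes no time and is no camera call.
A pose or a line that the arm cannot do raises robot.PlanningError and nothing moves.
- workorder.close_job(): hands the job in, once; it reports no verdict.
Trained networks look in the newest picture that a camera, given by its name, has taken for a name from the list of things; names that differ only in an ending like _2 or _b are one class to them, and where a whole thing is asked for, a point or a joint stands for the part that bears it (a point fixed in the world has none). Each returns a list of dicts, best first, with "p" (0 to 1); they miss things now and then, are a little off and sometimes report something else, mostly with a low value. They report only what shows in the picture. A call takes as long as a camera call. They do not tell look-alikes from the thing itself.
- recognise(label, camera): "rect" ([centre column, centre row, width, height] in pixels, round what is visible of it).
Readings, each from a call of its own:
- robot.current_time_s(): time.
- robot.current_joint_positions(): joint angles.
- robot.current_dq(): joint speeds.
- robot.current_joint_torque(): joint torques, N m.
- robot.current_tool_pos(): TCP position.
- robot.current_eef_rot(): TCP orientation.
- robot.current_contact_force(): force on the tool from outside, world axes, zero at the start.
- robot.current_torque(): the same for the moment, N m.
- robot.current_finger_gap(): opening from 0.0 (shut) to 1.0 (fully open).
Only numpy, scipy, OpenCV 4.12 (cv2) and the standard library are available. Lean on these libraries where they do the work, as an engineer would, in place of code of your own. Each camera call takes 0.05 s, during which the arm holds its last target.

### The job

The little decal kiln on the shop counter is hot: with the lid lifter from its rack, lift the lid off by its loop, keep it level, touch it with nothing but the lifter, and set it flat on the terracotta lid rest, well centred. Stand every blue-banded porcelain pot upright on the kiln floor, then put the lid back the same way so that it lies flat, centred on the kiln's rim. Then, with the kiln shut, throw the red-knobbed lever into the notch marked by the yellow dot, and finish with the lifter hanging in its rack again and the bottle, stamp and dish left alone.

Things in the scene. Friction and masses are not known exactly. Their poses are not given: they have to be found in the camera images.
- kiln: round open-topped kiln fixed on the counter, aluminium jacket, white liner: 220 mm outside diameter, 85 mm tall; round chamber 176 mm inside diameter (22 mm wall), its floor 25 mm above the counter, 60 mm deep. Origin: centre of its underside, on the counter; z up
- kiln_floor (a point): centre of the kiln's chamber floor, 25 mm above the counter
- kiln_rim (a point): centre of the kiln's flat rim, 85 mm above the counter; the lid's underside rests at this height
- lid: hot flat round kiln lid, 206 mm diameter, 14 mm thick, 0.34 to 0.55 kg, no plug below. Origin: centre of its underside; z up. On it stands a loop of 8 mm round bar in the lid's yz plane: two posts at y = -36 and +36 mm and a straight top bar along y, underside 54 mm above the origin. The window under the bar is 64 mm wide, 40 mm high; the hook goes through along the lid's x, from either side
- lid_loop (a point): middle of the underside of the loop's top bar, 54 mm above the lid's origin. The lid's mass centre is on its axis, so it hangs level only when hooked near this point
- rest: lid rest: fixed terracotta slab 170 x 170 x 30 mm. Origin: centre of its underside
- rest_top (a point): centre of the rest's flat top, 30 mm above the counter
- rack: lifter rack fixed on the counter: two upright blue panels, 70 mm long along the rack's x, 10 mm thick, 32 mm clear gap between them, tops 130 mm above the counter, foot 100 x 90 x 10 mm. The lifter hangs with its cross plate across both tops and its shank and hook in the gap, hook along the rack's x; it goes straight up out and straight down in. Origin: centre of its underside
- rack_seat (a point): midway between the panel tops, at their height (130 mm); the lifter's origin lies here when it hangs centred
- lifter: loose lid lifter, about 0.16 kg, hanging upright in the rack. Origin: centre of the underside of its cross plate; z up. Cross plate 30 (x) x 70 (y) x 8 mm; on it a wooden grip 20 x 20 mm square from z = 8 to 60 mm: grip it about 36 mm above the origin, across x or y, from above. Below, a flat shank 8 (x) x 14 (y) mm runs down to the hook
- lifter_hook (a point): middle of the hook's top, where the loop's bar should hang: x = 19.5, z = -89 mm from the lifter's origin. The hook is a flat foot 16 mm wide from x = -4 to +40 mm, top at z = -89, underside at -95; its red end (x = 35 to 40 mm) is turned up to z = -77. The bar lies between shank (x = 4) and red end (x = 35)
- switchbox: fixed white box 120 x 170 x 50 mm with the programme lever on top and three notches in an arc, each with a 14 mm dot beyond it (one yellow, two black). Origin: centre of its underside
- lever_pivot (a point): upright axis of the lever, at x = 35 mm, y = 0 of the box, 60 mm above the counter
- lever (a joint): lever angle about the upright axis, counter-clockwise from above, rad; at 0 the lever points along the box's -x. Stops at -1.1 and 0.8; starts parked at -1.05 to -0.85; the notches are at -0.4, 0.1 and 0.6. Friction (about 1.3 N at the knob) holds it where it is left; no click is felt
- lever_knob (a point): mid-height of the red upright knob on the lever, 18 mm diameter, its sides free from 64 to 98 mm above the counter, 45 mm from the pivot axis; this point is 84 mm above the counter
- lever_aim (a point): point on the lever's line 75 mm from the pivot axis (20 mm beyond its metal end): it lies over a dot when the lever is in that dot's notch
- mark: the yellow dot, 14 mm diameter, on the box's top 75 mm from the pivot axis, at the notch the lever must go to (one of the three)
- pot0: loose white porcelain pot with a blue band, all one piece, about 130 g: round body 52 mm diameter, 27 mm tall, with an upright round knob on top, 24 mm diameter, from 27 to 56 mm above its underside: grip that. Starts on the cork mat; two or three of the four are there. Origin: centre of its underside; z up
- pot1: loose white porcelain pot with a blue band, all one piece, about 130 g: round body 52 mm diameter, 27 mm tall, with an upright round knob on top, 24 mm diameter, from 27 to 56 mm above its underside: grip that. Starts on the cork mat; two or three of the four are there. Origin: centre of its underside; z up
- pot2: loose white porcelain pot with a blue band, all one piece, about 130 g: round body 52 mm diameter, 27 mm tall, with an upright round knob on top, 24 mm diameter, from 27 to 56 mm above its underside: grip that. Starts on the cork mat; two or three of the four are there. Origin: centre of its underside; z up
- pot3: loose white porcelain pot with a blue band, all one piece, about 130 g: round body 52 mm diameter, 27 mm tall, with an upright round knob on top, 24 mm diameter, from 27 to 56 mm above its underside: grip that. Starts on the cork mat; two or three of the four are there. Origin: centre of its underside; z up
- bottle: bystander: clear bottle with a blue cap, 60 mm diameter, 170 mm tall; leave it alone. Origin: centre of its underside
- stamp: bystander: black hand stamp, 45 x 35 mm, 70 mm tall; leave it alone. Origin: centre of its underside
- dish: bystander: white porcelain bowl, 90 mm across, 35 mm tall; leave it alone. Origin: centre of its underside
Things that resemble listed ones, but are neither listed nor needed, are in the scene too. What is shaped like the pot1 but green is not meant.

How it is judged:
By the outcome, as a careful person would: the job done as asked, in the order asked, and still so for the second after the job is handed in, with the robot touching nothing.
Of pot0, pot1, pot2, pot3 only 2 to 3 are there at a start; the rules pass over those that are not, and their reading is None.
At some moment in a run one of pot0, pot1, pot2, pot3 may be knocked a few centimetres aside while the robot is not near it.
It also fails if it takes over 210 s, if anything falls off the work surface, if the arm or the gripper's body presses on something with over 40 N, if the wrist force passes 120 N, or if a joint passes its speed limit or range.

## Working session

There is one attempt and no reset: what is moved stays moved. The work goes in short steps, each a Python script; the robot and the scene stay as the last script left them, time stands still between calls to the robot, and variables do not carry over. Pictures are saved under pics/ and viewed, and the job is handed in when it is done.

```bash
ls; mkdir -p pics
python3 - <<'E'
from station import robot, fingers, vision, workorder, recognise
import cv2
for n in ("scene","top"):
    im=vision.grab_frame(n); cv2.imwrite(f"pics/{n}0.png",im[:,:,::-1]); c=vision.calibration(n); print(n,c)
    for l in ["kiln","lid","rest","rack","lifter","switchbox","lever_knob","mark","pot0","bottle","stamp","dish","lid_loop"]:
        try: print(l,[(round(d["p"],2),[round(float(v),1) for v in d["rect"]]) for d in recognise(l,n)])
        except Exception as e: print(l,e)
print(robot.current_time_s(),robot.current_tool_pos(),robot.current_eef_rot())
E
```

```text
pics
scene {'mtx': array([[534.97522308,   0.        , 324.08413621],
       [  0.        , 534.97522308, 238.54779098],
       [  0.        ,   0.        ,   1.        ]]), 'k1': 0.0003469945932724587, 'extrinsics': array([[ 0.41944569,  0.90776947,  0.00446133, -0.19241179],
       [-0.74453262,  0.34120013,  0.57380628,  0.34632904],
       [ 0.51936162, -0.24400218,  0.81897891, -1.60426513],
       [ 0.        ,  0.        ,  0.        ,  1.        ]])}
kiln []
lid [(0.81, [361.9, 237.0, 87.5, 75.7]), (0.53, [241.6, 276.4, 22.1, 27.1])]
rest [(0.8, [442.9, 200.4, 77.1, 62.1])]
rack [(0.62, [269.7, 319.2, 50.6, 66.1])]
lifter [(0.87, [261.8, 309.5, 34.6, 58.7])]
switchbox [(0.66, [443.8, 277.3, 33.0, 54.4]), (0.32, [442.3, 200.2, 78.2, 64.6])]
lever_knob [(0.51, [363.2, 237.1, 86.4, 74.4]), (0.47, [193.3, 284.7, 16.3, 37.2])]
mark []
pot0 [(0.9, [227.9, 253.5, 20.6, 23.7]), (0.87, [241.3, 273.9, 20.2, 24.1]), (0.79, [274.1, 266.2, 23.1, 26.6]), (0.76, [182.1, 240.8, 26.5, 23.1]), (0.57, [229.3, 213.3, 20.4, 23.0])]
bottle [(0.91, [444.8, 277.6, 35.7, 53.1])]
stamp [(0.72, [397.4,
[... 1003 characters left out ...]
9.7]), (0.53, [149.6, 283.1, 103.1, 102.9])]
lever_knob [(0.52, [216.3, 160.1, 38.8, 42.2]), (0.49, [479.9, 266.9, 23.6, 22.3]), (0.16, [279.8, 247.7, 113.1, 114.7])]
mark [(0.59, [278.2, 246.3, 119.4, 122.2])]
pot0 [(0.84, [405.1, 371.2, 26.7, 31.2]), (0.76, [383.4, 274.9, 24.2, 27.9]), (0.65, [425.2, 312.2, 27.1, 24.3]), (0.61, [476.6, 355.1, 26.4, 26.0]), (0.59, [424.5, 276.2, 25.0, 23.4]), (0.54, [277.1, 246.4, 122.1, 122.6])]
bottle [(0.72, [216.9, 160.9, 39.3, 39.8])]
stamp [(0.76, [289.7, 144.7, 24.4, 28.6])]
dish [(0.86, [501.2, 185.6, 38.3, 40.5])]
lid_loop [(0.63, [276.0, 242.1, 105.7, 108.5])]
1.4 [ 0.21058715 -0.50811021  0.24832254] [1.79996245e+02 6.21725363e-04 2.25125150e+01]
```

View pics/scene0.png

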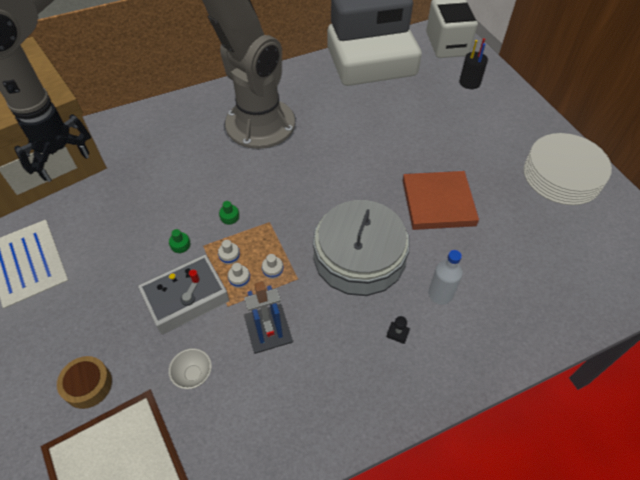

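View pics/top0.png

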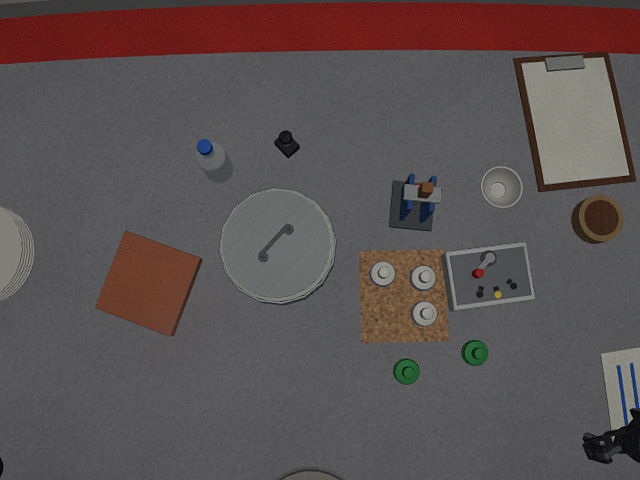

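Run:
```python
import cv2
im=cv2.imread("pics/top0.png")
cv2.imwrite("pics/topA.png",cv2.resize(im[150:400,360:560],(640,800)[::1],interpolation=cv2.INTER_CUBIC)[:600] if 0 else cv2.resize(im[230:400,370:560],None,fx=3.5,fy=3.5,interpolation=cv2.INTER_CUBIC))
cv2.imwrite("pics/topB.png",cv2.resize(im[160:310,200:460],None,fx=3,fy=3,interpolation=cv2.INTER_CUBIC))
```

```text
(no output)
```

View pics/topA.png

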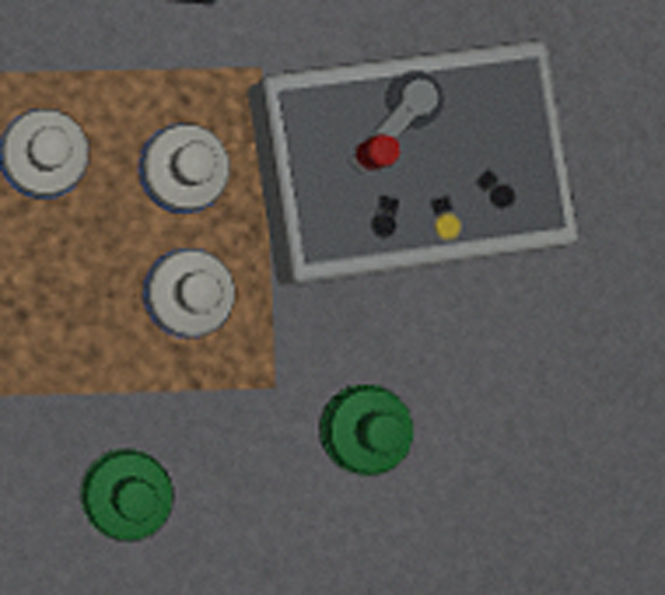

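View pics/topB.png

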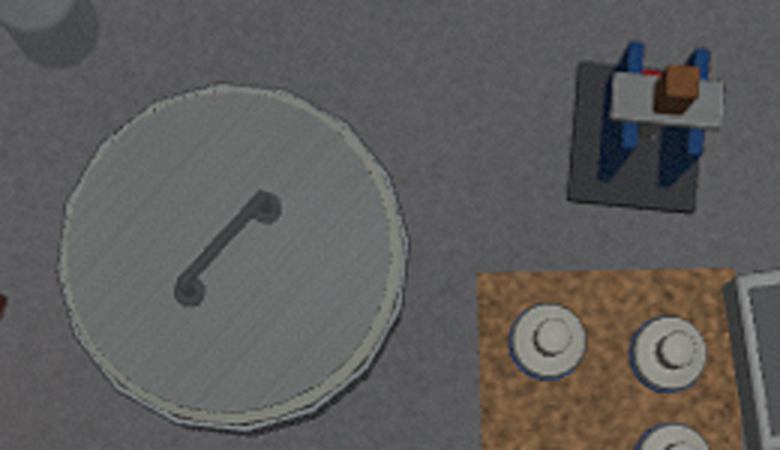

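Three blue-banded pots are on the mat and the two look-alikes are green. The lifter's red end faces away from the robot. Next I'll turn pixels into positions with a model overlay.

```bash
cat > h.py <<'E'
import numpy as np, cv2
from station import robot, fingers, vision, workorder, recognise
F=np.diag([1.,-1,-1])
def cam(n):
    c=vision.calibration(n); E=np.array(c["extrinsics"]); K=np.array(c["mtx"])
    return K,np.array([c["k1"],0,0,0,0]),F@E[:3,:3],F@E[:3,3]
def proj(n,P):
    K,d,R,t=cam(n); p,_=cv2.projectPoints(np.asarray(P,float).reshape(-1,1,3),cv2.Rodrigues(R)[0],t,K,d); return p[:,0]
def unproj(n,px,z):
    K,d,R,t=cam(n); px=np.asarray(px,float).reshape(-1,1,2)
    u=cv2.undistortPointsIter(px,K,d,None,None,(3,100,1e-10))[:,0]
    r=np.c_[u,np.ones(len(u))]@R; c=-R.T@t
    s=(z-c[2])/r[:,2]; return c+r*s[:,None]
def grab(n,name=None):
    im=vision.grab_frame(n)[:,:,::-1].copy()
    if name: cv2.imwrite(f"pics/{name}.png",im)
    return im
def circ(c,r,n=60):
    a=np.linspace(0,2*np.pi,n); return np.c_[c[0]+r*np.cos(a),c[1]+r*np.sin(a),np.full(n,c[2])]
def draw(im,n,P,col=(0,255,255),s=1,o=(0,0),closed=True):
    p=((proj(n,P)-o+0.5)*s).round().astype(int); cv2.polylines(im,[p],closed,col,1)
def rot(y): y=np.radians(y); return np.array([[np.cos(y),-np.sin(y)],[np.sin(y),np.cos(y)]])
def box(c,yaw,lx,ly,z):
    q=np.array([[1,1],[1,-1],[-1,-1],[-1,1]])*[lx/2,ly/2]; return np.c_[q@rot(yaw).T+c[:2],np.full(4,z)]
E
python3 - <<'E'
from h import *
A=lambda *p:np.array(p)/3.5+[370,230]-.36
B=lambda *p:np.array(p)/3+[200,160]-.33
r=lambda x:np.round(x,4)
bx=unproj("top",A((265,78),(545,42),(577,240),(298,280)),.05);print("box",r(bx),r(bx.mean(0)), np.linalg.norm(bx-np.roll(bx,-1,0),axis=1))
print("pivot",r(unproj("top",A((420,95)),.066)))
d=unproj("top",A((384,224),(448,226),(502,196)),.05);print("dots",r(d))
print("knob",r(unproj("top",A((385,150)),.098)))
print("pots",r(unproj("top",A((46,153),(185,168),(190,293)),.027)),r(unproj("top",A((50,148),(197,162),(202,291)),.056)))
print("loop",r(unproj("top",B((268,203),(187,288)),.143)))
print("lidc",r(unproj("top",B((226,250)),.099)))
pl=unproj("top",B((612,72),(722,82),(722,128),(612,120)),.138);print("lifter",r(pl),r(pl.mean(0)),np.linalg.norm(pl-np.roll(pl,-1,0),axis=1))
f=unproj("top",B((577,62),(703,73),(694,212),(567,201)),.01);print("foot",r(f),r(f.mean(0)))
rs=unproj("top",[(127,231),(202,259),(173,335),(96,308)],.03);print("rest",r(rs),r(rs.mean(0)),np.linalg.norm(rs-np.roll(rs,-1,0),axis=1))
E
```

```text
box [[ 0.5318 -0.2814  0.05  ]
 [ 0.5497 -0.4476  0.05  ]
 [ 0.4347 -0.4594  0.05  ]
 [ 0.4163 -0.2953  0.05  ]] [ 0.4831 -0.3709  0.05  ] [0.16712108 0.11561334 0.16517041 0.11632393]
pivot [[ 0.5185 -0.3666  0.066 ]]
dots [[ 0.4468 -0.3464  0.05  ]
 [ 0.4447 -0.3837  0.05  ]
 [ 0.4611 -0.4164  0.05  ]]
knob [[ 0.485  -0.3359  0.098 ]]
pots [[ 0.4932 -0.1566  0.027 ]
 [ 0.4829 -0.2372  0.027 ]
 [ 0.4108 -0.2374  0.027 ]] [[ 0.4935 -0.1559  0.056 ]
 [ 0.484  -0.2391  0.056 ]
 [ 0.4113 -0.2391  0.056 ]]
loop [[0.5713 0.0258 0.143 ]
 [0.5197 0.0757 0.143 ]]
lidc [[0.5489 0.0552 0.099 ]]
lifter [[ 0.6516 -0.1896  0.138 ]
 [ 0.6443 -0.2587  0.138 ]
 [ 0.6149 -0.2573  0.138 ]
 [ 0.6209 -0.1883  0.138 ]] [ 0.6329 -0.2235  0.138 ] [0.06956358 0.0294668  0.06919965 0.0306926 ]
foot [[ 0.6901 -0.1844  0.01  ]
 [ 0.6811 -0.273   0.01  ]
 [ 0.5824 -0.262   0.01  ]
 [ 0.5915 -0.1738  0.01  ]] [ 0.6363 -0.2233  0.01  ]
rest [[0.5889 0.3665 0.03  ]
 [0.5284 0.2092 0.03  ]
 [0.376  0.2671 0.03  ]
 [0.4313 0.4278 0.03  ]] [0.4812 0.3177 0.03  ] [0.16855784 0.16306969 0.16991153 0.16904393]
```

```bash
cat > ov.py <<'E'
from h import *
import sys
def overlay(n,im,o,s,sh,M):
    c=cv2.resize(im[o[1]:o[1]+sh[1],o[0]:o[0]+sh[0]],None,fx=s,fy=s,interpolation=cv2.INTER_CUBIC)
    for P,col in M: draw(c,n,P,col,s,o)
    return c
def models():
    M=[];Y=(0,255,255);C=(255,255,0);G=(0,255,0)
    k=(.549,.053)
    M+=[(circ((*k,.085),.110),Y),(circ((*k,.0),.110),Y)]
    l=(.5470,.0515); yl=45.7
    M+=[(circ((*l,.099),.103),C),(circ((*l,.085),.103),C)]
    b=np.array([[0,.036],[0,-.036]])@rot(yl).T+l
    M+=[(np.c_[b,[.143]*2],G),(np.c_[b,[.099]*2],G)]
    M+=[(box((.4825,.318),-20.8,.17,.17,.03),Y)]
    r=(.636,-.2235)
    M+=[(box(r,-5.8,.1,.09,.01),Y)]
    for s in(-1,1):
        M+=[(box(np.array(r)+rot(-5.8)@[0,s*.021],-5.8,.07,.01,.13),G)]
    M+=[(box((.633,-.2235),-5.8,.03,.07,.138),C),(box((.633,-.2235),-5.8,.02,.02,.19),C)]
    bx=np.array((.483,-.3709));yb=6.1
    M+=[(box(bx,yb,.12,.17,.05),Y)]
    pv=bx+rot(yb)@[.035,0]
    for a in(-.4,.1,.6):
        q=pv+rot(yb)@rot(np.degrees(a))@[-.075,0]; M+=[(circ((*q,.05),.007),G)]
    q=pv+rot(yb)@rot(np.degrees(-.88))@[-.045,0]; M+=[(circ((*q,.098),.009),C)]
    for p in[(.4932,-.1563),(.4834,-.238),(.411,-.238)]:
        M+=[(circ((*p,.027),.026),Y),(circ((*p,.056),.012),C)]
    return M
if __name__=="__main__":
    M=models()
    t=cv2.imread("pics/top0.png");s=cv2.imread("pics/scene0.png")
    cv2.imwrite("pics/o1.png",overlay("top",t,(210,170),3.8,(140,145),M))
    cv2.imwrite("pics/o2.png",overlay("top",t,(355,170),4,(190,150),M))
    cv2.imwrite("pics/o3.png",overlay("top",t,(90,220),4,(130,130),M))
    cv2.imwrite("pics/o4.png",overlay("scene",s,(300,160),4,(190,140),M))
    cv2.imwrite("pics/o5.png",overlay("scene",s,(130,225),4,(180,135),M))
E
python3 ov.py
```

```text
(no output)
```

View pics/o1.png

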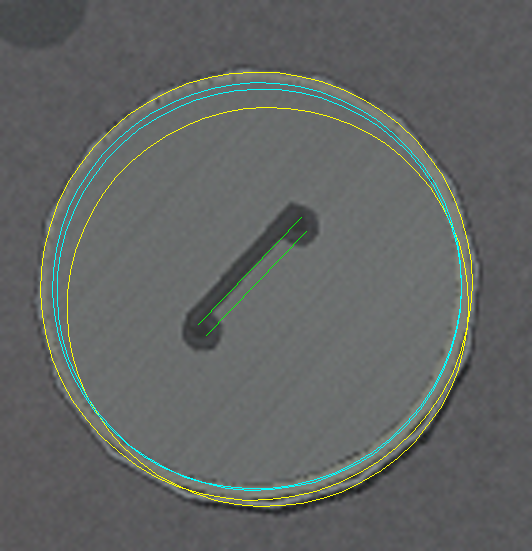

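View pics/o2.png

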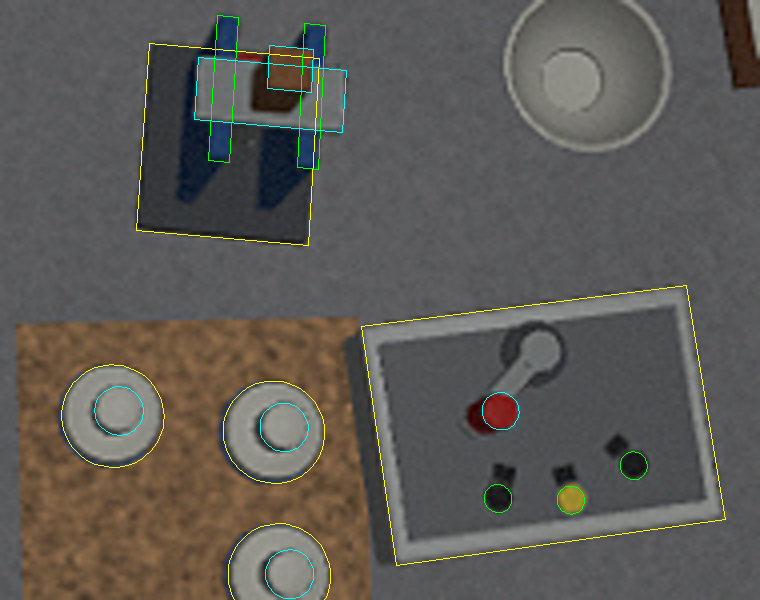

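View pics/o3.png

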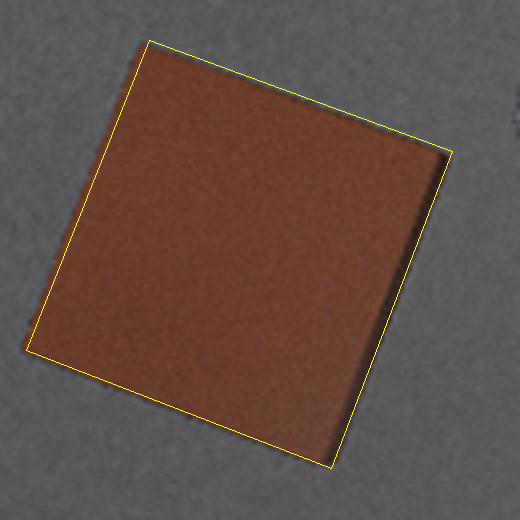

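View pics/o4.png

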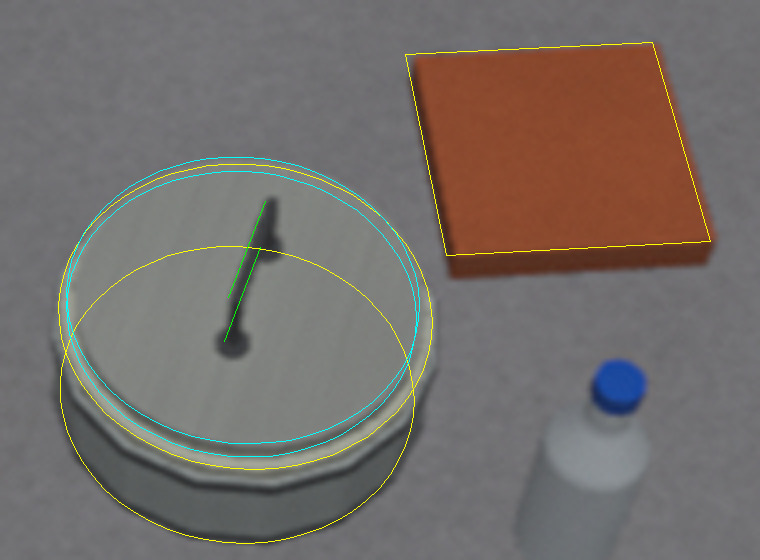

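View pics/o5.png

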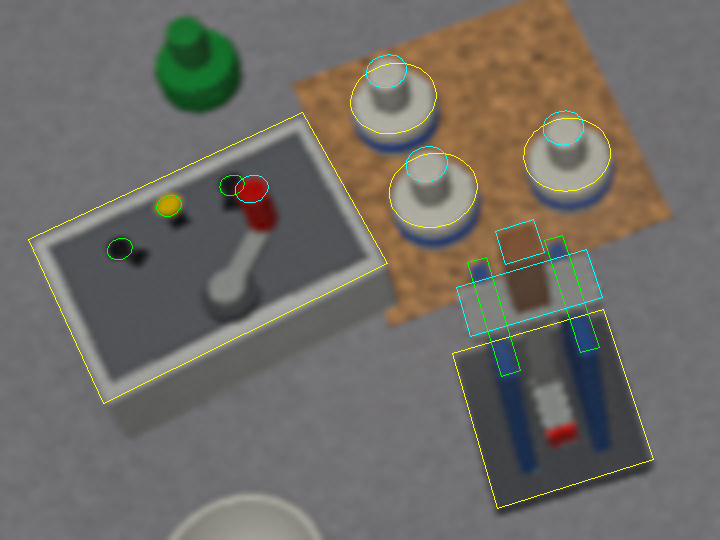

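Both cameras agree after a shift of a few mm for the rest and the loop. I'll enhance contrast to refine the kiln and lid.

```bash
cat > o2.py <<'E'
from ov import *
M=[]
k=(.549,.0545); yl=45.7
M+=[(circ((*k,.085),.110),(0,255,255)),(circ((*k,.099),.103),(255,255,0)),(circ((*k,.0),.110),(0,255,255))]
for off,z in((.036,.099),(-.036,.099)):
    M+=[(circ((*(np.array(k)+rot(yl)@[0,off]),z),.006),(0,255,0))]
q=[[-.004,.040],[.004,.040],[.004,-.040],[-.004,-.040]]
M+=[(np.c_[np.array(q)@rot(yl).T+k,[.147]*4],(0,0,255))]
M+=[(box((.4835,.3213),-20.8,.17,.17,.03),(0,255,255)),(box((.4835,.3213),-20.8,.17,.17,.0),(0,255,0))]
out=[]
for n in("top","scene"):
    im=cv2.imread(f"pics/{n}0.png"); lab=cv2.createCLAHE(4,(8,8))
    im=np.dstack([lab.apply(im[:,:,i]) for i in range(3)])
    o,sh=((210,170),(140,145)) if n=="top" else ((305,190),(110,110))
    s=3.8 if n=="top" else 5
    cv2.imwrite(f"pics/e_{n}.png",np.hstack([overlay(n,im,o,s*.7,sh,[]),overlay(n,im,o,s*.7,sh,M)]))
    o,sh=((90,220),(130,130)) if n=="top" else ((395,160),(90,75))
    cv2.imwrite(f"pics/r_{n}.png",overlay(n,im,o,4,sh,M))
E
python3 o2.py
```

```text
(no output)
```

View pics/e_top.png

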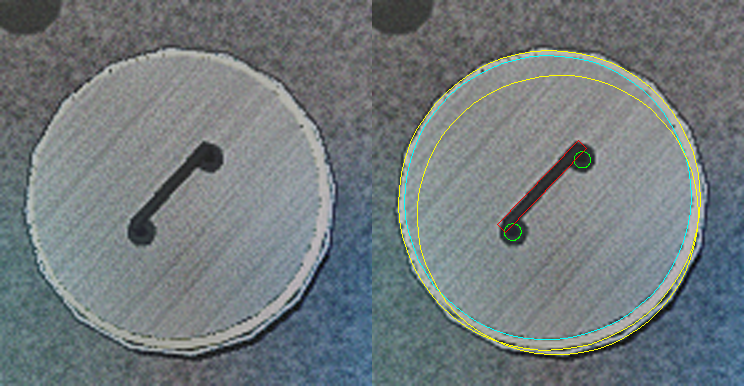

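View pics/e_scene.png

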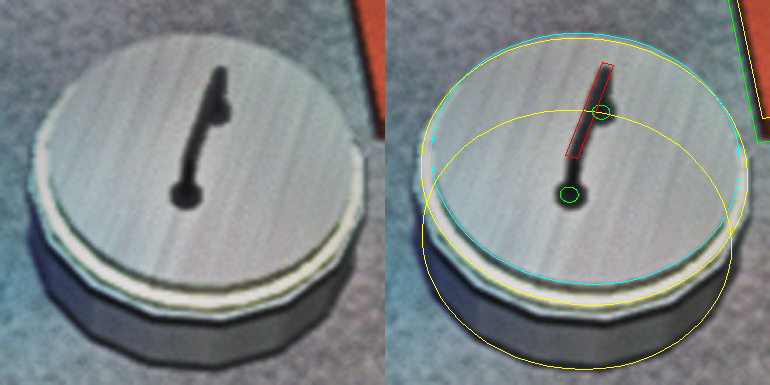

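View pics/r_top.png

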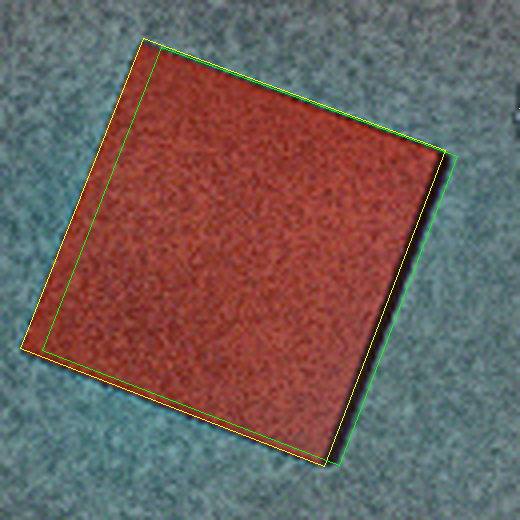

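View pics/r_scene.png

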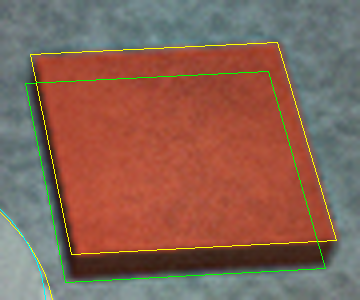

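Run:
```python
from h import *
for psi in (84.2,-95.8,-5.8,174.2):
    for nm,p,dy in (("rack",(.633,-.2235,.164),0),("rackup",(.633,-.2235,.30),0),("kiln",(.535,.041,.30),51.5),("rest",(.47,.307,.25),51.5),("rest2",(.47,.307,.25),90),("rest3",(.47,.307,.25),0)):
        y=(psi+dy+180)%360-180
        q=robot.inverse_kinematics(p,[180,0,y]); print(psi,nm,None if q is None else np.round(q,0))
```

```text
84.2 rack [ 30.  37. -21.  72.  13.  74.   4.]
84.2 rackup [ 29.  34. -22.  57.  12.  91.   5.]
84.2 kiln [ 28.  21. -48.  82.  16.  84.  26.]
84.2 rest [ -1.  26. -50.  83.  20.  80.  -6.]
84.2 rest2 [ -3.  25. -46.  83.  18.  79.  34.]
84.2 rest3 [  4.  29. -58.  83.  25.  81. -61.]
-95.8 rack [  14.   35.    7.   73.   -4.   73. -165.]
-95.8 rackup [  16.   32.    5.   58.   -2.   90. -166.]
-95.8 kiln [  17.   17.  -30.   82.    9.   83. -148.]
-95.8 rest [ -78.   30.   65.   86.  -27.   81. -146.]
-95.8 rest2 [  -2.   26.  -47.   83.   19.   79. -146.]
-95.8 rest3 [  5.  31. -62.  83.  27.  82. 118.]
-5.8 rack [ 24.  36. -10.  72.   6.  73. -82.]
-5.8 rackup [ 24.  33. -11.  58.   6.  90. -81.]
-5.8 kiln [ 24.  19. -40.  82.  12.  83. -61.]
-5.8 rest [  1.  27. -52.  83.  22.  80. -97.]
-5.8 rest2 [  4.  29. -58.  83.  25.  81. -61.]
-5.8 rest3 [  -2.   26.  -47.   83.   19.   79. -146.]
174.2 rack [ 37.  39. -33.  71.  21.  76.  88.]
174.2 rackup [ 35.  36. -34.  57.  19.  92.  91.]
174.2 kiln [ 36.  25. -62.  82.  22.  86. 111.]
174.2 rest [  5.  31. -62.  83.  27.  82.  79.]
174.2 rest2 [  5.  31. -62.  83.  27.  82. 118.]
174.2 rest3 [ -3.  25. -46.  83.  18.  79.  34.]
```

```bash
python3 - <<'E'
from h import *
O=[180,0,84.2]
robot.move_to([.633,-.2235,.26],O)
grab("top","g0t"); grab("scene","g0s")
robot.line_to([.633,-.2235,.164],O,velocity=.12)
fingers.gripper_to(0.0,force=70)
print(robot.current_finger_gap(),robot.current_tool_pos(),robot.current_contact_force())
robot.line_to([.633,-.2235,.30],O,velocity=.12)
print(robot.current_contact_force(),robot.current_time_s())
grab("top","g1t"); grab("scene","g1s")
E
python3 - <<'E'
import sys; sys.path.insert(0,'.')
from ov import *
def L(o,yaw):
    o=np.array(o);M=[]
    f=lambda x0,x1,y,z:np.c_[np.array([[x0,-y],[x1,-y],[x1,y],[x0,y]])@rot(yaw).T+o[:2],np.full(4,o[2]+z)]
    M+=[(f(-.015,.015,.035,.008),(255,255,0)),(f(-.004,.04,.008,-.089),(0,255,0)),(f(.035,.04,.008,-.077),(0,255,255))]
    return M
M=L((.633,-.2235,.266),-5.8)
a=overlay("top",cv2.imread("pics/g1t.png"),(370,120),3.8,(100,120),M)
b=overlay("scene",cv2.imread("pics/g1s.png"),(220,190),3.8,(100,120),M)
cv2.imwrite("pics/g1.png",np.hstack([a,b]))
E
```

```text
0.2268595131342934 [ 0.63330114 -0.22353298  0.1643314 ] [1.20163908 0.49162488 1.28190172]
[ 0.19485214  0.39370507 -2.65008681] 6.1917
```

View pics/g1.png

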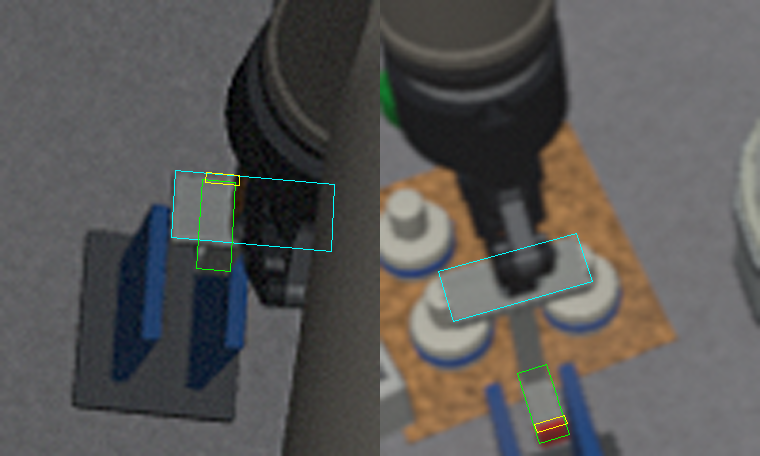

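```bash
cat >> h.py <<'E'
LID0=np.array([.549,.0545]); YL=45.7
def lp(bar,yaw,off,zo):  # TCP position for bar at hook-x off, lifter origin z zo
    c=np.array(bar)+rot(yaw)@[-off,0]; return [c[0],c[1],zo+.034]
def lo(yaw): return [180,0,(yaw+90+180)%360-180]
E
python3 - <<'E'
from h import *
robot.move_to(lp(LID0,YL,.065,.265),lo(YL))
robot.line_to(lp(LID0,YL,.065,.205),velocity=.12)
grab("top","k0t"); grab("scene","k0s")
print(robot.current_contact_force())
print(robot.line_to(lp(LID0,YL,.0195,.205),velocity=.06,f_stop=3))
print(robot.current_contact_force(),robot.current_time_s(),robot.current_tool_pos())
grab("top","k1t"); grab("scene","k1s")
E
python3 -c "
import cv2,numpy as np
a=cv2.imread('pics/k1s.png')[160:310,290:440];b=cv2.imread('pics/k1t.png')[170:320,210:360]
cv2.imwrite('pics/k1.png',cv2.resize(np.hstack([a,b]),None,fx=2.6,fy=2.6,interpolation=cv2.INTER_CUBIC))"
```

```text
[-0.5363426  -0.21705606 -2.10078276]
False
[-0.78883743 -0.45910765 -1.27968843] 8.9833 [0.53518435 0.04021109 0.23883502]
```

View pics/k1.png

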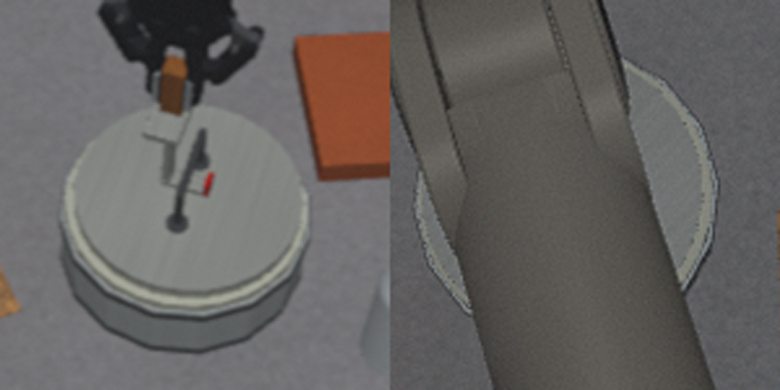

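The hook is through the loop and centred between the posts. I'll lift slowly.

```bash
python3 - <<'E'
from h import *
robot.line_to(lp(LID0,YL,.0195,.231),velocity=.02)
print(robot.current_contact_force(),robot.current_torque())
robot.line_to(lp(LID0,YL,.0195,.250),velocity=.03)
robot.pause(.4)
print(robot.current_contact_force(),robot.current_torque(),robot.current_tool_pos(),robot.current_eef_rot(),robot.current_finger_gap())
grab("top","l0t"); grab("scene","l0s"); print(robot.current_time_s())
E
python3 -c "
import cv2,numpy as np
a=cv2.imread('pics/l0s.png')[140:310,280:460]
cv2.imwrite('pics/l0.png',cv2.resize(a,None,fx=3.5,fy=3.5,interpolation=cv2.INTER_CUBIC))"
```

```text
[-0.41777651  0.0718361  -5.74465175] [-0.06736096  0.02315991 -0.02483084]
[-0.5019906  -0.27382709 -6.36602488] [-0.08026954  0.03323635  0.04825058] [0.53533596 0.04050999 0.2838912 ] [-1.79990425e+02 -7.95020799e-03  1.35698225e+02] 0.22826616114639195
11.8167
```

View pics/l0.png

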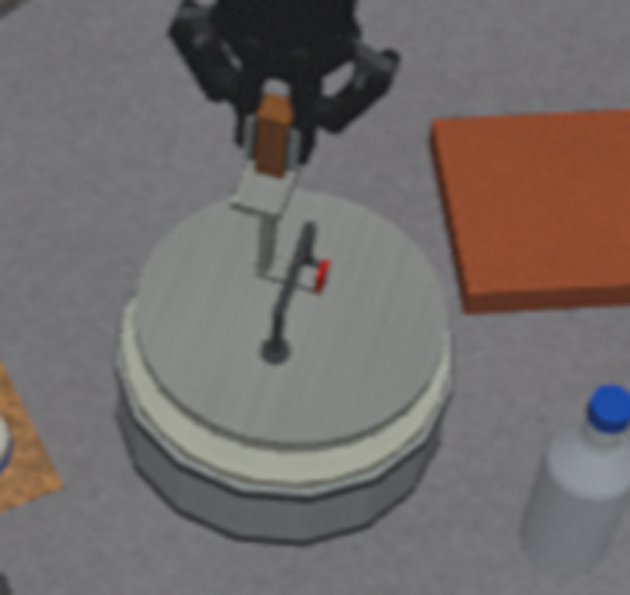

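The lid hangs level. Carrying it to the rest.

```bash
cat >> h.py <<'E'
REST=np.array([.4835,.3213])
E
python3 - <<'E'
from h import *
robot.line_to(lp(LID0,YL,.0195,.268),velocity=.08)
robot.line_to(lp([.505,.13],YL,.0195,.268),velocity=.12)
robot.line_to(lp(REST,YL,.0195,.25),velocity=.12)
robot.line_to(lp(REST,YL,.0195,.185),velocity=.06)
robot.pause(.5)
print(robot.current_contact_force(),robot.current_time_s())
grab("top","p0t"); grab("scene","p0s")
E
python3 - <<'E'
from ov import *
from h import *
M=[(circ((*REST,.042),.103),(0,255,255)),(circ((*REST,.056),.103),(255,255,0))]
a=overlay("top",cv2.imread("pics/p0t.png"),(70,200),2.6,(150,150),M)
b=overlay("scene",cv2.imread("pics/p0s.png"),(370,120),2.6,(150,150),M)
cv2.imwrite("pics/p0.png",np.hstack([a,b]))
E
```

```text
[ 0.39241524  0.23318729 -6.6288562 ] 16.5583
```

View pics/p0.png

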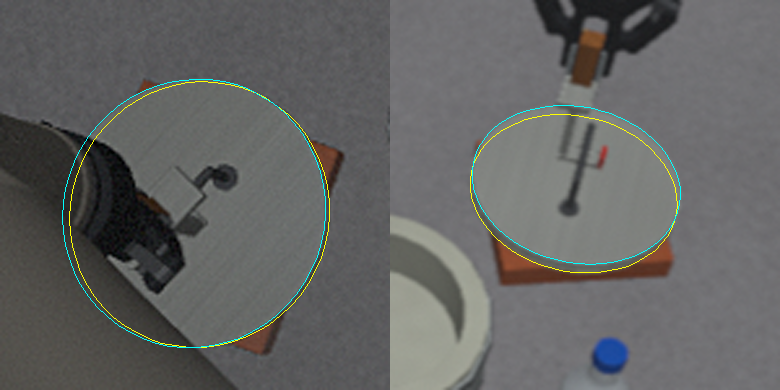

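The lid is level and lines up with the rest centre in both views. Lowering it.

```bash
python3 - <<'E'
from h import *
robot.line_to(lp(REST,YL,.0195,.177),velocity=.04)
print(robot.current_contact_force())
robot.line_to(lp(REST,YL,.0195,.1665),velocity=.02)
print(robot.current_contact_force())
robot.line_to(lp(REST,YL,.0195,.150),velocity=.05)
print(robot.current_contact_force())
print(robot.line_to(lp(REST,YL,.068,.150),velocity=.06,f_stop=3))
robot.line_to(lp(REST,YL,.068,.27),velocity=.15)
robot.move_to([.50,-.10,.32],lo(10))
grab("top","q0t"); grab("scene","q0s")
print(robot.current_contact_force(),robot.current_time_s())
E
python3 - <<'E'
from ov import *
from h import *
M=[(circ((*REST,.030),.103),(0,255,255)),(circ((*REST,.044),.103),(255,255,0))]
a=overlay("top",cv2.imread("pics/q0t.png"),(70,200),2.6,(150,150),M)
b=overlay("scene",cv2.imread("pics/q0s.png"),(370,120),2.6,(150,150),M)
cv2.imwrite("pics/q0.png",np.hstack([a,b]))
E
```

```text
[-0.06566794  0.2150567  -5.85080129]
[-0.20980127 -0.27422991 -1.71781838]
[-0.68913354  0.75825624 -1.4216263 ]
False
[-0.23461364  0.22011557 -1.22460971] 21.5833
```

View pics/q0.png

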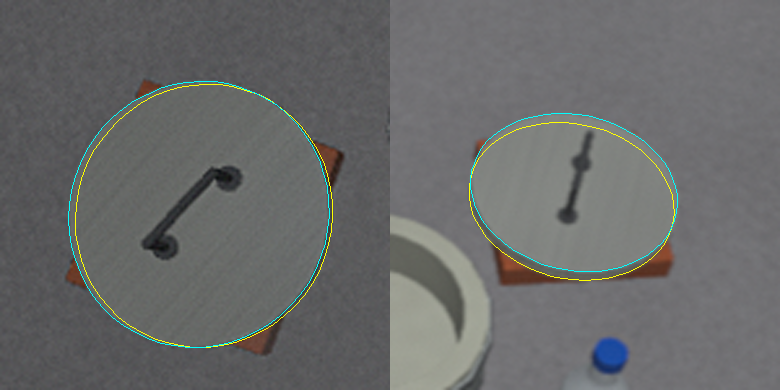

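View pics/q0s.png

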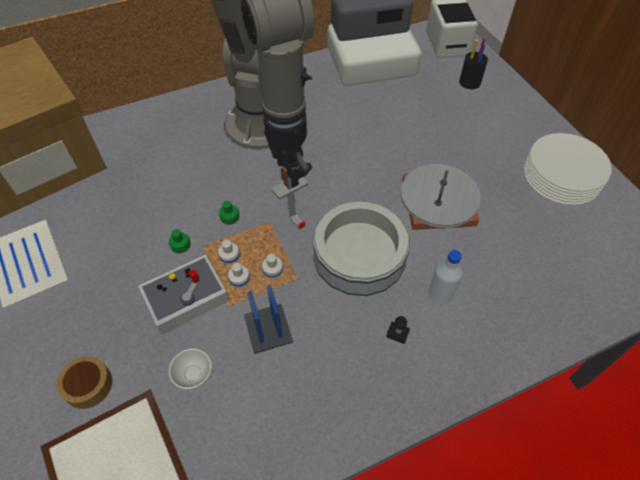

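The lid is centred on the rest, within about 2 mm. Racking the lifter now.

```bash
python3 - <<'E'
from h import *
O=[180,0,84.2]; r=[.635,-.2235]
robot.move_to([*r,.305],O)
robot.line_to([*r,.19],velocity=.12)
print(robot.current_contact_force())
print(robot.line_to([*r,.1645],velocity=.04,f_stop=4), robot.current_tool_pos(), robot.current_contact_force())
fingers.gripper_to(0.7)
print(robot.current_contact_force())
robot.line_to([*r,.27],velocity=.15)
robot.move_to([.40,-.05,.35],[180,0,60])
grab("top","r0t"); grab("scene","r0s"); print(robot.current_time_s())
E
python3 - <<'E'
from ov import *
M=models()
a=overlay("top",cv2.imread("pics/r0t.png"),(355,160),2.1,(190,230),M)
b=overlay("scene",cv2.imread("pics/r0s.png"),(150,190),2.6,(150,186),M)
cv2.imwrite("pics/r0.png",np.hstack([a,b]))
E
```

```text
[ 0.46695788  0.25335014 -1.64665124]
True [ 0.63438096 -0.22349313  0.16430086] [-0.28606201  0.31041983  4.00637925]
[-0.36964925  0.86495915 -0.78172989]
26.65Traceback (most recent call last):
  File "<stdin>", line 5, in <module>
    return _nx.concatenate(arrs, 1, dtype=dtype, casting=casting)
           ~~~~~~~~~~~~~~~^^^^^^^^^^^^^^^^^^^^^^^^^^^^^^^^^^^^^^^
ValueError: all the input array dimensions except for the concatenation axis must match exactly, but along dimension 0, the array at index 0 has size 483 and the array at index 1 has size 484
```

Run:
```python
from ov import *
M=models()
a=overlay("top",cv2.imread("pics/r0t.png"),(355,160),2.1,(190,230),M)
b=overlay("scene",cv2.imread("pics/r0s.png"),(150,190),2.6,(150,186),M)
cv2.imwrite("pics/r0.png",np.hstack([a[:480],b[:480]]))
```

```text
(no output)
```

View pics/r0.png

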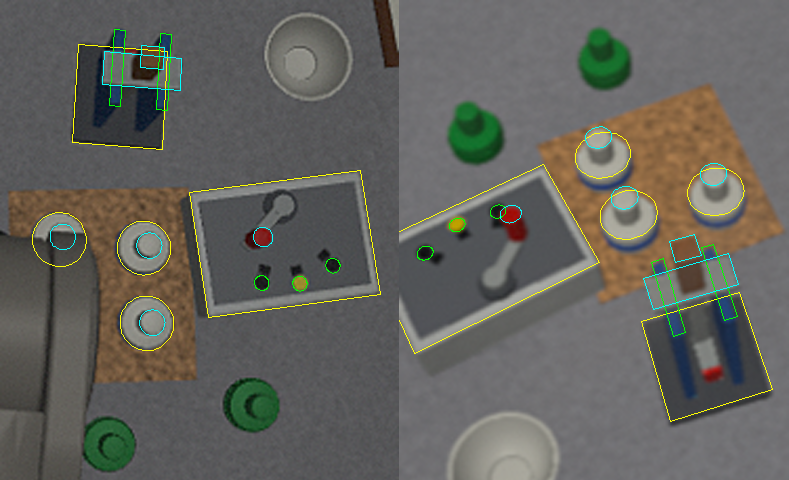

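The lifter hangs properly, the lever is untouched and the pots haven't moved. Starting on the pots, with a fresh check before each pick.

```bash
cat >> h.py <<'E'
POTS={"A":(.4932,-.1563),"B":(.4834,-.238),"C":(.411,-.238)}
def rect_pred(n,p,zb=0):
    P=np.vstack([circ((*p,zb),.026),circ((*p,zb+.027),.026),circ((*p,zb+.056),.012)]); q=proj(n,P)
    return np.r_[(q.min(0)+q.max(0))/2,q.max(0)-q.min(0)]
def find(n="scene",z=.025):
    # world xy of recognised pots (also green), corrected so that a pot standing on z-.025 comes out right
    out=[]
    for d in recognise("pot0",n):
        if d["p"]<.3: continue
        c=np.array(d["rect"][:2]); x=unproj(n,c,z)[0][:2]
        for _ in range(3): x=x+unproj(n,c,z)[0][:2]-unproj(n,rect_pred(n,x,z-.025)[:2],z)[0][:2]
        out.append((x,d["p"],d["rect"]))
    return out
SLOT={"A":90.,"B":210.,"C":-30.}; RS=.042
E
cat > pot.py <<'E'
import sys
from h import *
k=sys.argv[1]; p=np.array(POTS[k])
grab("scene","s"+k)
f=find(); best=min(f,key=lambda t:np.hypot(*(t[0]-p))) if f else None
for t in f: print(np.round(t[0],3),round(t[1],2))
d=np.hypot(*(best[0]-p)); print("pot",k,"dev",d)
if d>.009: sys.exit("MOVED? look")
fingers.gripper_to(.6)
robot.move_to([*p,.13],[180,0,90])
robot.line_to([*p,.049],velocity=.12,f_stop=8)
fingers.gripper_to(0,force=40); print("gap",robot.current_finger_gap(),robot.current_tool_pos())
robot.line_to([*p,.20],velocity=.18)
print(robot.current_contact_force())
a=SLOT[k]; psi=(a+180)%360-180; psi={90.:90,210.:30,-30.:150}[a]
c=LID0+RS*np.array([np.cos(np.radians(a)),np.sin(np.radians(a))])
robot.move_to([*c,.20],[180,0,psi])
print(robot.line_to([*c,.0755],velocity=.10,f_stop=6),robot.current_tool_pos(),robot.current_contact_force())
fingers.gripper_to(.45); 
robot.line_to([*c,.22],velocity=.18)
grab("scene","d"+k+"s"); grab("top","d"+k+"t"); print(robot.current_time_s())
E
python3 pot.py A
```

```text
[ 0.416 -0.235] 0.97
[ 0.337 -0.34 ] 0.87
[ 0.498 -0.152] 0.7
[ 0.304 -0.196] 0.69
pot A dev 0.006119767727275925
gap 0.26195465257535666 [ 0.49418386 -0.15651713  0.04998961]
[-0.94940705 -0.02421577 -1.49775832]
False [0.54969163 0.09676169 0.07622584] [-0.05398843  0.31565284 -0.92038359]
33.9583
```

View pics/dAs.png

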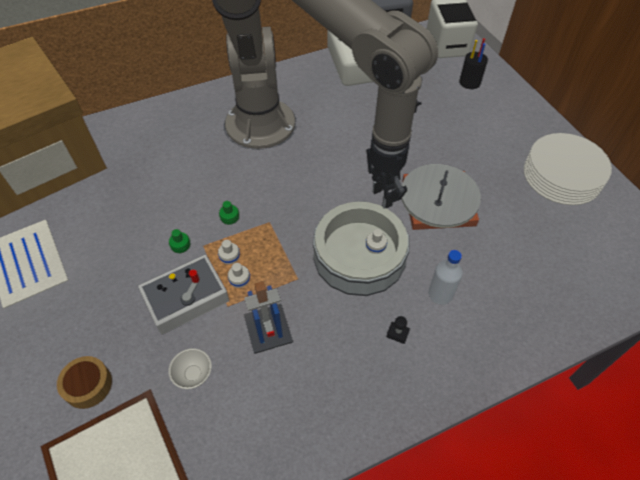

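```bash
python3 pot.py C && python3 pot.py B
```

```text
[0.535 0.109] 0.84
[ 0.416 -0.239] 0.74
[ 0.333 -0.341] 0.71
[ 0.493 -0.229] 0.69
[ 0.306 -0.2  ] 0.64
[0.543 0.061] 0.54
pot C dev 0.004917381782660584
gap 0.2675352590651013 [ 0.41185796 -0.23838199  0.04988617]
[ 0.1842018  -0.13562178 -1.33948152]
False [0.58604929 0.03371578 0.07626132] [-0.69576508  0.49101499 -1.86341665]
41.875
[ 0.304 -0.199] 0.88
[0.533 0.111] 0.86
[ 0.336 -0.337] 0.79
[ 0.487 -0.235] 0.63
[ 0.465 -0.348] 0.63
[0.571 0.044] 0.56
[0.546 0.06 ] 0.44
pot B dev 0.004493080503810558
gap 0.26169825414609504 [ 0.4842725  -0.23828691  0.04997826]
[-0.31249928 -0.4485007  -1.38431665]
False [0.51330505 0.03365376 0.07614035] [-0.87407103  0.39317716 -1.10267127]
49.6833
```

Run:
```python
from h import *
robot.move_to([.45,-.15,.35],[180,0,60])
a=grab("top","e0t"); b=grab("scene","e0s")
f=cv2.resize(a[160:320,200:460],None,fx=3,fy=3,interpolation=2); cv2.imwrite("pics/e0.png",f)
```

```text
(no output)
```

View pics/e0.png

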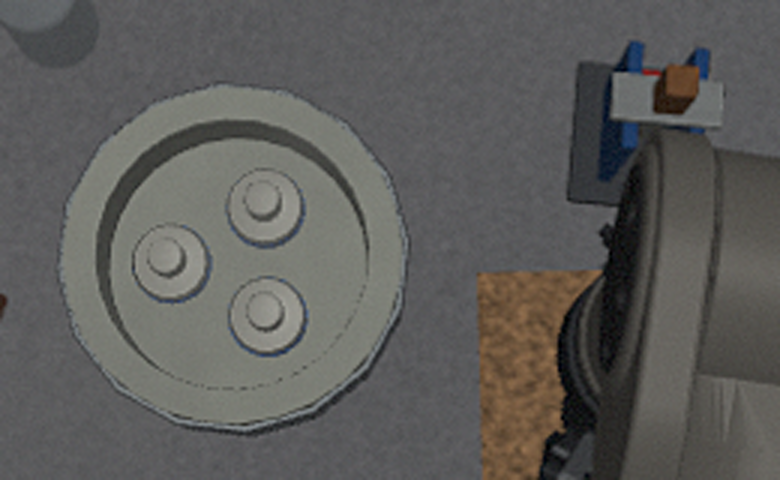

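View pics/e0s.png

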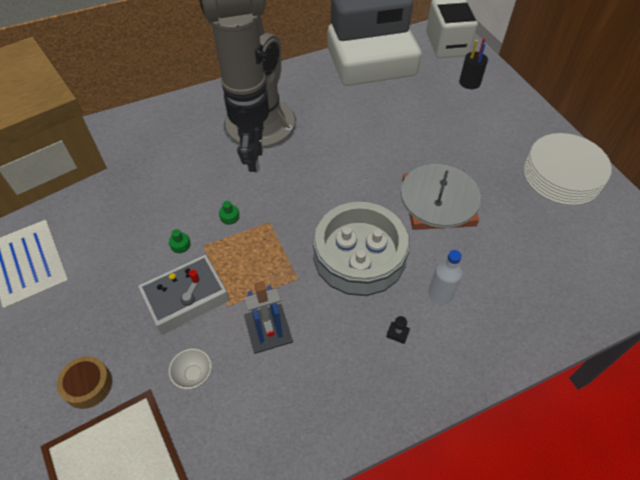

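All three pots stand upright inside. I'll refine the kiln centre and the lid's pose on the rest before lifting.

Run:
```python
from ov import *
k=LID0;R=np.array([.482,.3200])
M=[(circ((*k,.085),.088),(0,255,255)),(circ((*k,.025),.088),(0,255,0)),(circ((*k,.085),.110),(0,255,255)),
(circ((*R,.044),.103),(255,255,0)),(circ((*R,.030),.103),(0,255,255))]
q=[[-.004,.040],[.004,.040],[.004,-.040],[-.004,-.040]]
M+=[(np.c_[np.array(q)@rot(YL).T+R,[.092]*4],(0,0,255))]
cl=cv2.createCLAHE(3,(8,8))
for n,o1,o2 in(("top",(210,170),(85,210)),("scene",(290,180),(380,145))):
    im=cv2.imread(f"pics/e0{n[0]}.png"); im=np.dstack([cl.apply(im[:,:,i]) for i in range(3)])
    cv2.imwrite(f"pics/m_{n}.png",np.hstack([overlay(n,im,o1,2.8,(140,140),M),overlay(n,im,o2,2.8,(140,140),M)]))
```

```text
(no output)
```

View pics/m_top.png

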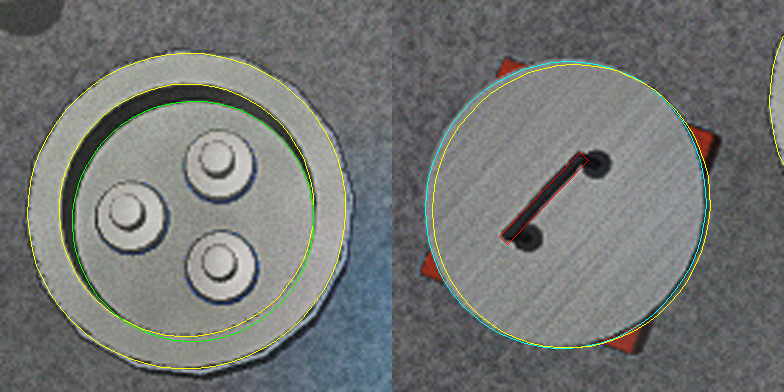

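View pics/m_scene.png

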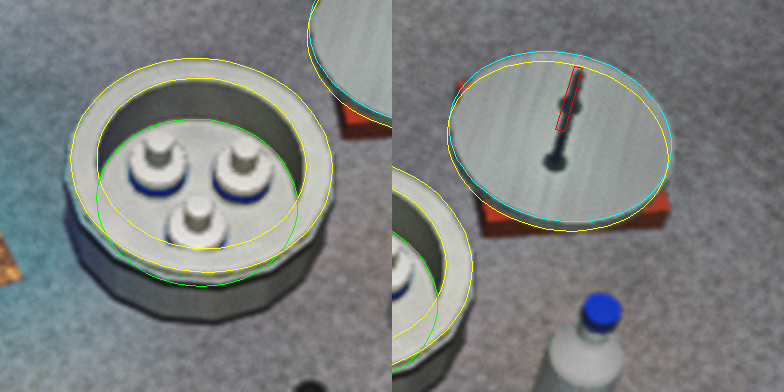

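```bash
python3 - <<'E'
from h import *
O=[180,0,84.2]; r=[.634,-.2235]; R0=np.array([.482,.320])
fingers.gripper_to(.7)
robot.move_to([*r,.26],O)
robot.line_to([*r,.164],velocity=.12)
fingers.gripper_to(0.0,force=70)
print(robot.current_finger_gap(),robot.current_tool_pos())
robot.line_to([*r,.305],velocity=.12)
robot.move_to([.50,-.05,.32],lo(30))
robot.move_to(lp(R0,YL,.068,.24),lo(YL))
robot.line_to(lp(R0,YL,.068,.150),velocity=.12)
grab("scene","h0s")
print(robot.line_to(lp(R0,YL,.0195,.150),velocity=.06,f_stop=3))
grab("scene","h1s"); grab("top","h1t")
print(robot.current_contact_force(),robot.current_tool_pos(),robot.current_time_s())
E
python3 -c "
import cv2,numpy as np
a=cv2.imread('pics/h1s.png')[130:280,370:520];b=cv2.imread('pics/h1t.png')[210:360,80:230]
cv2.imwrite('pics/h1.png',cv2.resize(np.hstack([a,b]),None,fx=2.6,fy=2.6,interpolation=cv2.INTER_CUBIC))"
```

```text
0.22625947781150557 [ 0.63449522 -0.22352934  0.16482016]
False
[ 0.32797703  0.32665546 -1.01745086] [0.46818249 0.30569807 0.18397377] 58.8
```

View pics/h1.png

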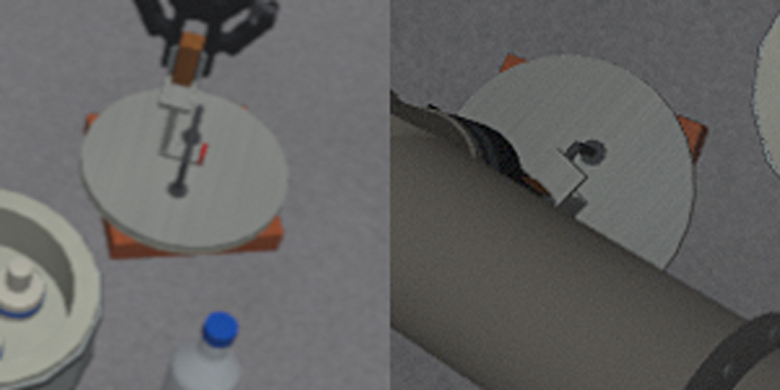

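```bash
python3 - <<'E'
from h import *
R0=np.array([.482,.320])
robot.line_to(lp(R0,YL,.0195,.176),velocity=.02)
robot.line_to(lp(R0,YL,.0195,.20),velocity=.04)
robot.line_to(lp(R0,YL,.0195,.268),velocity=.10)
robot.line_to(lp([.505,.13],YL,.0195,.268),velocity=.12)
robot.line_to(lp(LID0,YL,.0195,.268),velocity=.10)
robot.line_to(lp(LID0,YL,.0195,.240),velocity=.05)
robot.pause(.6)
print(robot.current_contact_force(),robot.current_tool_pos(),robot.current_time_s())
grab("top","t0t"); grab("scene","t0s")
E
python3 - <<'E'
from ov import *
M=[(circ((*LID0,.085),.110),(0,255,0)),(circ((*LID0,.097),.103),(0,255,255)),(circ((*LID0,.111),.103),(255,255,0))]
a=overlay("top",cv2.imread("pics/t0t.png"),(205,170),2.6,(150,150),M)
b=overlay("scene",cv2.imread("pics/t0s.png"),(290,160),2.6,(150,150),M)
cv2.imwrite("pics/t0.png",np.hstack([a,b]))
E
```

```text
[-0.30852801  0.03928377 -6.35937525] [0.53540175 0.04054827 0.2740274 ] 65.9083
```

View pics/t0.png

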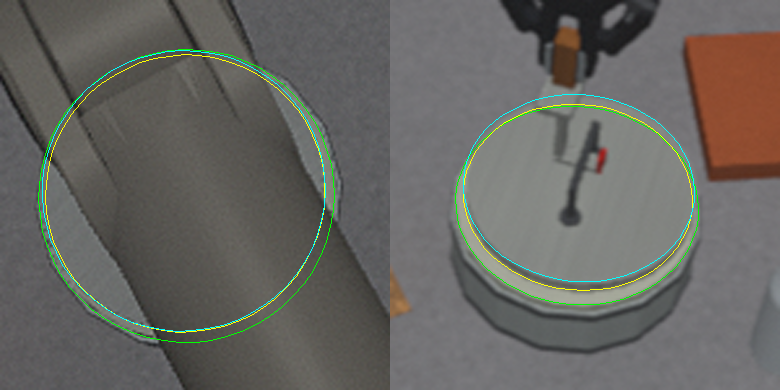

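```bash
python3 - <<'E'
from h import *
robot.line_to(lp(LID0,YL,.0195,.231),velocity=.03)
print(robot.current_contact_force())
robot.line_to(lp(LID0,YL,.0195,.2215),velocity=.02)
print(robot.current_contact_force())
robot.line_to(lp(LID0,YL,.0195,.205),velocity=.05)
print(robot.current_contact_force())
print(robot.line_to(lp(LID0,YL,.068,.205),velocity=.06,f_stop=3))
robot.line_to(lp(LID0,YL,.068,.268),velocity=.15)
robot.move_to([.55,-.20,.32],lo(0))
grab("top","u0t"); grab("scene","u0s")
print(robot.current_contact_force(),robot.current_time_s())
E
cat > chk.py <<'E'
from ov import *
import sys
a,b=sys.argv[1:3]
M=[(circ((*LID0,.085),.110),(0,255,0)),(circ((*LID0,.085),.103),(0,255,255)),(circ((*LID0,.099),.103),(255,255,0))]
q=[[-.004,.040],[.004,.040],[.004,-.040],[-.004,-.040]]
M+=[(np.c_[np.array(q)@rot(YL).T+LID0,[.147]*4],(0,0,255))]
cl=cv2.createCLAHE(3,(8,8))
r=[]
for n,f,o in(("top",a,(205,170)),("scene",b,(290,160))):
    im=cv2.imread(f"pics/{f}.png"); im=np.dstack([cl.apply(im[:,:,i]) for i in range(3)])
    r.append(np.vstack([overlay(n,im,o,2,(150,150),[]),overlay(n,im,o,2,(150,150),M)]))
cv2.imwrite("pics/chk_%s.png"%a,np.hstack(r))
E
python3 chk.py u0t u0s
```

```text
[ 0.19145365 -0.49010252 -5.65308799]
[-0.45066728  0.84409802 -2.19527704]
[-1.02029863  0.1498572  -0.77026293]
False
[ 0.41984157  0.611741   -2.28128013] 70.05
```

View pics/chk_u0t.png

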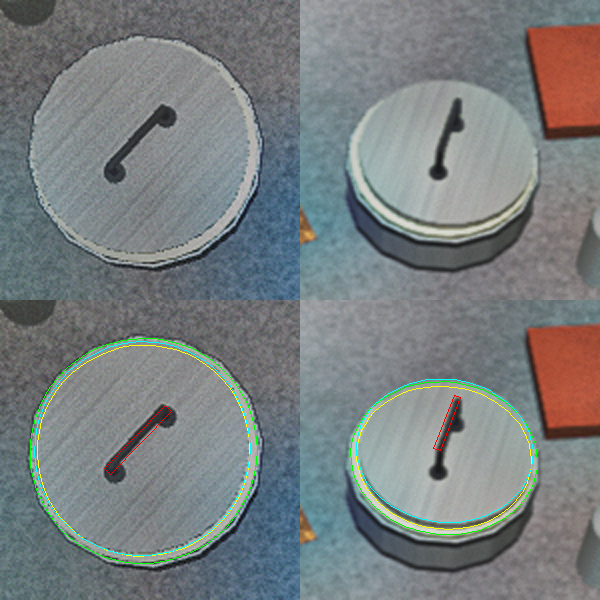

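The lid is back, flat and centred. I'll rack the lifter and then check.

Run:
```python
from h import *
O=[180,0,84.2]; r=[.6355,-.2235]
robot.move_to([*r,.305],O)
robot.line_to([*r,.19],velocity=.12)
print(robot.current_contact_force())
print(robot.line_to([*r,.1645],velocity=.04,f_stop=4), robot.current_tool_pos(), robot.current_contact_force())
fingers.gripper_to(0.7)
robot.line_to([*r,.27],velocity=.15)
robot.move_to([.40,-.05,.35],[180,0,60])
a=grab("top","v0t"); b=grab("scene","v0s"); print(robot.current_time_s())
cv2.imwrite("pics/v0.png",np.hstack([cv2.resize(a[160:330,380:550],None,fx=2.3,fy=2.3,interpolation=2),cv2.resize(b[230:400,130:300],None,fx=2.3,fy=2.3,interpolation=2)]))
# arc plan
bx=np.array((.483,-.3709));yb=6.1; pv=bx+rot(yb)@[.035,0]
for t in(-.87,-.4,.1):
    q=pv+rot(yb)@rot(np.degrees(t))@[-.045,0]; psi=yb+np.degrees(t)
    for s in(0,180,-180):
        y=psi+s
        if abs(y)<=180:
            j=robot.inverse_kinematics([*q,.083],[180,0,y]); print(t,np.round(q,4),round(y,1),None if j is None else np.round(j))
```

```text
[-0.51859862 -0.16691437 -1.37028901]
True [ 0.63495875 -0.22356608  0.1648261 ] [0.19159942 0.20605164 4.82518192]
74.7917
-0.87 [ 0.4853 -0.3361] -43.7 [  57.   35.  -35.   92.   22.   61. -118.]
-0.87 [ 0.4853 -0.3361] 136.3 [ 66.  41. -51.  91.  34.  65.  53.]
-0.4 [ 0.4747 -0.3542] -16.8 [ 61.  36. -39.  91.  25.  61. -91.]
-0.4 [ 0.4747 -0.3542] 163.2 [ 69.  42. -53.  91.  36.  66.  81.]
0.1 [ 0.4738 -0.3764] 11.8 [ 63.  38. -41.  89.  27.  63. -62.]
0.1 [ 0.4738 -0.3764] -168.2 [ 72.  45. -57.  89.  39.  69. 110.]
```

View pics/v0.png

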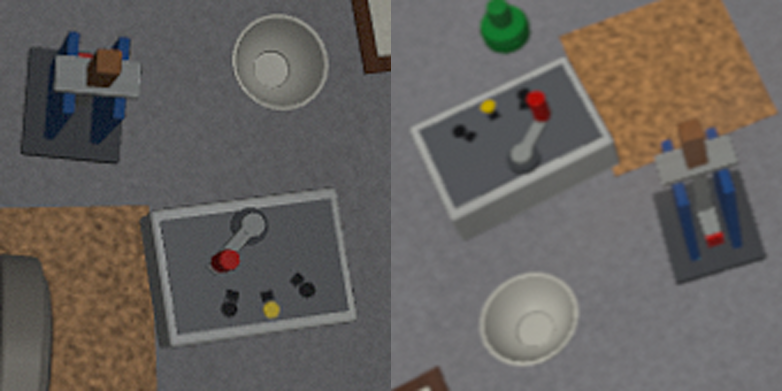

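```bash
cat > lev.py <<'E'
from h import *
bx=np.array((.483,-.3709));yb=6.1; pv=bx+rot(yb)@[.035,0]
def kp(t): return [*(pv+rot(yb)@rot(np.degrees(t))@[-.045,0])]
def ko(t): return [180,0,yb+np.degrees(t)]
E
python3 - <<'E'
from lev import *
t=-.87
fingers.gripper_to(.55)
robot.move_to([*kp(t),.15],ko(t))
robot.line_to([*kp(t),.085],velocity=.10,f_stop=6)
fingers.gripper_to(0,force=25); print(robot.current_finger_gap(),robot.current_contact_force())
for s in np.linspace(t,.1,9)[1:]:
    robot.line_to([*kp(s),.085],ko(s),velocity=.04)
    print(round(s,2),np.round(robot.current_contact_force(),1))
fingers.gripper_to(.45)
robot.line_to([*kp(.1),.16],velocity=.12)
robot.move_to([.40,-.05,.35],[180,0,60])
a=grab("top","w0t"); b=grab("scene","w0s"); print(robot.current_time_s())
from ov import overlay
M=[(np.array([[*(pv+rot(yb)@rot(np.degrees(.1))@[-r,0]),z] for r,z in((0,.066),(.055,.066))]),(0,255,0)),(circ((*kp(.1),.098),.009),(255,255,0)),
(circ((*(pv+rot(yb)@rot(np.degrees(.1))@[-.075,0]),.05),.007),(0,255,255))]
x=[overlay("top",a,(440,230),6.5,(60,80),[]),overlay("top",a,(440,230),6.5,(60,80),M)]
cv2.imwrite("pics/w0.png",np.hstack(x))
E
```

```text
0.20431105563456006 [-0.43372215  0.45302509  3.53970108]
-0.75 [-0.1  0.6  4.5]
-0.63 [-0.5  0.5  5. ]
-0.51 [-0.6  0.1  5.3]
-0.38 [-0.3  0.6  4.9]
-0.26 [-0.7 -0.4  6.2]
-0.14 [0.6 0.1 6.7]
-0.02 [-0.5  0.8  5.5]
0.1 [-0.7 -0.   5.8]
82.5917
```

View pics/w0.png

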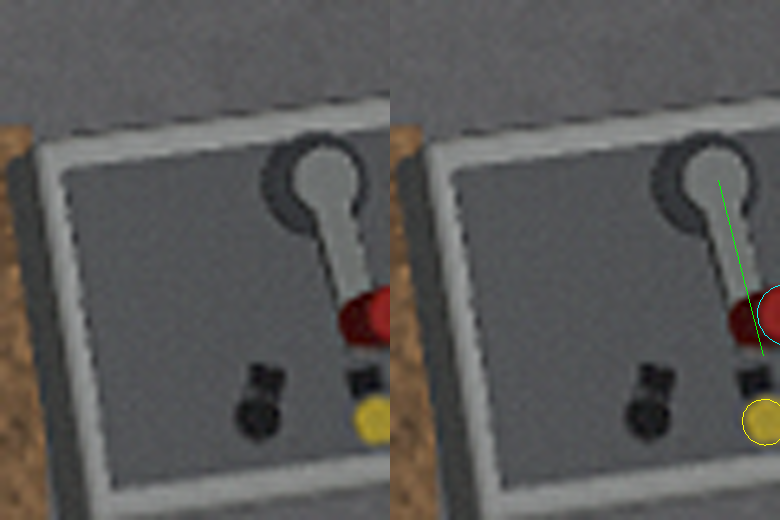

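Run:
```python
from lev import *
from ov import overlay
a=cv2.imread("pics/w0t.png");b=cv2.imread("pics/w0s.png")
A=lambda t,r,z:[*(pv+rot(yb)@rot(np.degrees(t))@[-r,0]),z]
M=[(np.array([A(.1,0,.064),A(.1,.055,.064)]),(0,255,0)),(circ((*kp(.1),.098),.009),(255,255,0)),(circ(A(.1,.075,.05),.007),(0,255,255)),(circ((*pv,.066),.012),(0,255,0))]
def mk(n,im,o): return np.vstack([overlay(n,im,o,5.5,(70,54),[]),overlay(n,im,o,5.5,(70,54),M)])
cv2.imwrite("pics/w1.png",np.hstack([mk("top",a,(455,245)),mk("scene",b,(150,255))]))
for n,im in(("top",a),("scene",b)):
    f=im.astype(int); r=f[:,:,2]-np.maximum(f[:,:,0],f[:,:,1])
    P=proj(n,[A(.1,.045,.085)])[0].round().astype(int)
    w=np.zeros(r.shape,bool); w[P[1]-14:P[1]+14,P[0]-14:P[0]+14]=1
    m=w&(r>90 if n=="top" else r>40); ys,xs=np.nonzero(m); c=[xs.mean(),ys.mean()]
    print(n,c,m.sum(),f[m][:,2].min())
    if n=="top":
        k=unproj(n,[c],.098)[0][:2]; d=k-pv; print(k,np.hypot(*d),np.arctan2(*(rot(-yb)@-d)[::-1]))
    for t in (0,.1,.2): print(t,proj(n,np.vstack([circ((*kp(t),z),.009) for z in(.064,.098)])).mean(0))
    f2=(f[:,:,1]-f[:,:,0]>50)&(f[:,:,2]-f[:,:,0]>50)
    w=np.zeros(r.shape,bool);P=proj(n,[A(.1,.075,.05)])[0].round().astype(int); w[P[1]-10:P[1]+10,P[0]-10:P[0]+10]=1
    ys,xs=np.nonzero(f2&w); print("yellow",xs.mean(),ys.mean(),"model",proj(n,[A(.1,.075,.05)])[0])
```

```text
top [np.float64(500.44444444444446), np.float64(277.75555555555553)] 45 120
[ 0.47400668 -0.37622382] 0.04471903414120584 0.09715871186697513
0 [495.75379105 278.90364074]
0.1 [497.95347329 278.49323457]
0.2 [500.09240832 277.85914264]
yellow 497.42857142857144 294.22857142857146 model [497.09182781 294.38558738]
scene [np.float64(174.51), np.float64(278.04)] 100 79
0 [176.56855    276.99516875]
0.1 [174.72294292 277.95026351]
0.2 [172.9666467  279.04686363]
yellow 169.5 276.5 model [171.65554643 275.83881264]
```

View pics/w1.png

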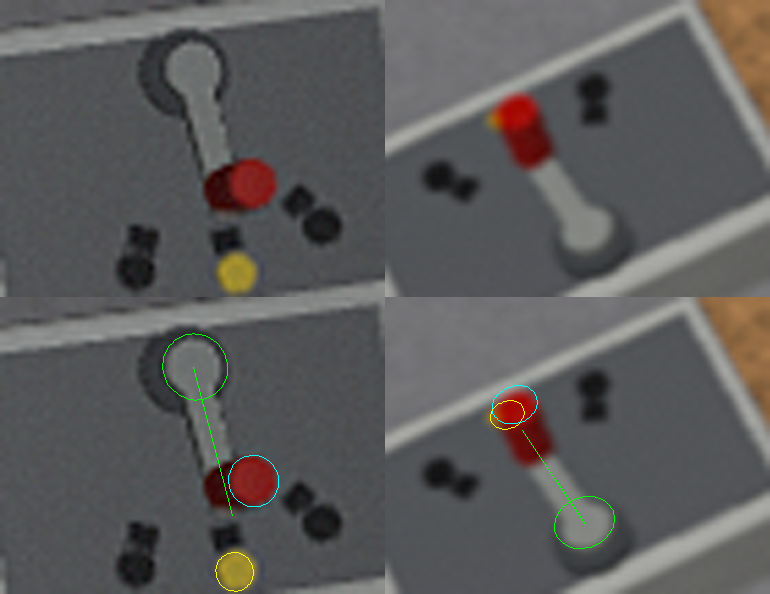

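The lever is in the yellow-dot notch: I measured 0.097 rad against 0.1. One last look at the whole scene, then I'll hand in.

Run:
```python
from h import *
a=cv2.imread("pics/w0t.png"); z=cv2.imread("pics/top0.png")
cv2.imwrite("pics/fin.png",np.hstack([cv2.resize(a,(400,300)),cv2.resize(cv2.imread("pics/w0s.png"),(400,300))]))
for n in("top","scene"):
    for l in("bottle","stamp","dish"):
        b={"top":{"bottle":(180,125,60,60),"stamp":(268,120,45,45),"dish":(475,160,55,55)},"scene":{"bottle":(420,240,55,75),"stamp":(380,305,40,45),"dish":(160,340,60,60)}}[n][l]
        x,y,w,h=b; d=cv2.absdiff(cv2.imread(f"pics/{n}0.png")[y:y+h,x:x+w],cv2.imread(f"pics/w0{n[0]}.png")[y:y+h,x:x+w]); print(n,l,d.mean(),d.max())
```

```text
top bottle 2.392685185185185 22
top stamp 2.9013991769547327 21
top dish 2.343250688705234 11
scene bottle 1.3343838383838384 5
scene stamp 1.301111111111111 5
scene dish 1.406574074074074 5
```

View pics/fin.png

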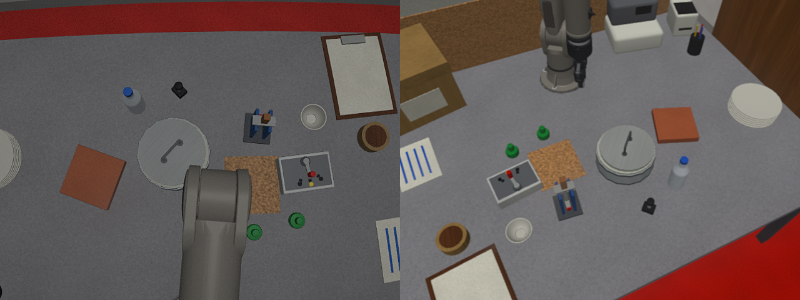

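```bash
python3 -c "
from station import *
from station import workorder
print(workorder.close_job())"
```

```text
the job is handed in; nothing more can be done
None
```

The job is done and handed in, at about 83 s of the 210 s allowed. I moved the lid to the rest with the lifter and stood the three blue-banded pots on the kiln floor. Then I put the lid back, hung the lifter in its rack and moved the lever into the yellow-dot notch.

Last checks:
- **Lid:** it lies flat and centred on the kiln's rim, within about 2 mm in both camera views. Nothing but the lifter touched it.
- **Pots:** all three were upright and apart in the last picture before the kiln was closed. I saw none of them knocked aside.
- **Lever:** it measured 0.097 rad against the notch at 0.1. I felt about 5 N of upward force while moving it, possibly the fingertips touching the lever arm.
- **Lifter:** it is hanging across both rack panels.
- **Bottle, stamp and dish:** they look unchanged in both cameras.

The scene camera reads about 1 to 2 pixels off from the top camera, so I took positions mainly from the top camera. No check failed.

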